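# Home the fresh painting on its stand

## Task

With the fingertips, push the board that carries the finished painting along the rails of the stand until it drops into the locating notches in the middle, then swing the red turn-button across its edge to keep it there, and draw the hand clear. The paint is fresh, so do not touch the picture itself; do not lift the board, and leave the board with the blank canvas and the other things on the table where they are.

Things in the scene. Friction and masses are not known exactly. Their poses are not given: they have to be found in the camera images.
- stand: Fixed wooden stand, 620 mm along its y, 224 mm along its x. Origin: centre of its underside, on the table. Two rails along y, open at both ends; between them (|x| under 44 mm) a clear gap down to a tray bottom 5 mm above the table. Rail tops 45 mm above the table; side lips (inner faces at x = +-94 mm) up to 59 mm. At mid-length, four notches 7 mm deep and 20 mm long take a board's feet.
- home (a point): Point on the stand (its x = y = 0) 38 mm above the table: the painted board's origin when home, to within 4 mm along the rails. Notch centres: |x| = 80 mm at y = +55 mm, |x| = 56 mm at y = -55 mm. The board arrives 7 mm higher, drops in by itself (plate top then 59 mm above the table, flush with the lips), and the notches' far walls stop it.
- painted_board: Loose plywood board with the colourful picture, 180 mm (x, across the rails) by 140 mm (y), about 0.4 kg, varies. In one half of the stand, axes along the stand's. Origin: its centre, at the underside of four round feet (14 mm wide, 9 mm high); plate 9 to 21 mm above it. On the rails the origin is 45 mm above the table. A fingertip fits in the gap between the rails to push its end face.
- painting: The picture, 110 mm (x) by 112 mm (y), 5 mm thick, fixed centrally on top of the painted board; blue with rings of orange, yellow, red, white, green and purple. Origin: centre of its underside, 21 mm above the board's origin. Must not be touched.
- blank_board: An identical loose board with a white blank canvas, in the other half of the stand; same origin. To be left alone.
- latch (a joint): Red turn-button on the post at the stand's +x side, vertical axis, rad. 0: points along the stand's +y (open); grows counter-clockwise from above; 1.57: points along -x, square over the board's edge. Stops at -0.6 and 1.6; starts at -0.5 to 0.15; stays where left. Bar 20 mm wide, tip 56 mm from the axis, 62 to 72 mm above the table: clears a home board by 3 mm, is blocked by one not home.
- latch_pivot (a point): Point fixed on the stand, on the turn-button's axis, level with the top of its bar: stand x = +124 mm, y = 0, 72 mm above the table. The post under it is 30 mm (x) by 34 mm, up to 61 mm, reaching x = +142 mm.
- latch_knob (a point): Top centre of the upright brass pin, 14 mm in diameter and 28 mm high, on the turn-button's bar, 46 mm from the axis; its top is 100 mm above the table. Push the pin sideways to swing the turn-button (under 2 N). Its y axis points along the bar, from the pivot to the tip.
- paint_bottle: Bystander: blue paint bottle, 52 mm in diameter, 130 mm high, beyond the stand. Origin: centre of its underside.
- tape_roll: Bystander: yellow tape roll lying flat, 84 mm in diameter, 25 mm high, beyond the stand. Origin: centre of its underside.
- brush_jar: Bystander: glass jar with brushes, 72 mm in diameter, 190 mm high over the brushes, to the robot's right. Origin: centre of its underside.
Not all that is in view belongs to the job. Leave any turquoise look-alike of the painted_board alone.

How it is judged (in metres and radians):
On the way, in this order (a step that is already met when the one before it is completed fails the run):
1. the painted board has dropped into the notches (z of painted_board in the frame of stand between 0.034 and 0.0405 m and y of painted_board in the frame of stand between -0.007 and 0.007 m and angle between painted_board's own z axis and vertical below 0.03 rad), for 0.2 s.
2. the turn-button is swung across the board's edge (value of joint latch above 1.35 rad), for 0.2 s.
At the end, for the whole second after the job is handed in: painted board home: level within 0.03 rad, within 7 mm of the stand's middle along the rails, at most 2.5 mm above its dropped-in height, at rest; turn-button at 1.35 rad or more; blank board within 10 mm of its start (all of step 1 and value of joint latch above 1.35 rad and linear speed of painted_board below 0.01 m/s and distance of blank_board from where it was at the start of the episode below 0.01 m); the robot touches nothing.
It fails at once if the painted board is lifted or tipped (more than 10 mm above the rails or 0.15 rad) (z of painted_board in the frame of stand above 0.055 m or angle between painted_board's own z axis and vertical above 0.15 rad).
It fails at once if the picture is touched by the robot (contact force between any of the fingers, the arm and painting above 0.3 N).
It fails at once if the blank board is moved by more than 10 mm (distance of blank_board from where it was at the start of the episode above 0.01 m).
It fails at once if the bottle, tape roll or brush jar is moved by more than 20 mm (distance of any of paint_bottle, tape_roll, brush_jar from where it was at the start of the episode above 0.02 m).
It also fails if it takes over 53 s, if anything falls off the work surface, if the arm or the gripper's body presses on something with over 40 N, if the wrist force passes 120 N, or if a joint passes its speed limit or range.

## Robot

A 6-joint arm with a two-finger parallel gripper is mounted at the origin on the work surface. World frame = base frame: x ahead of the robot, y to its left, z up, the work surface at z = 0. Lengths are in mm, angles in degrees, forces in N, time in s.
With the tool pointing down it reaches from about 350 to 850 mm from the base axis. Payload 8.1 kg.
Tool frame: the origin (TCP) lies at the very end of the fingers, on their centre line; the grasp point (between the pads) lies 19 mm behind it (tcp_to_grasp is the distance from the TCP to the grasp point, in mm); z points along the fingers, x is the direction in which the jaws open and shut, and the axes are right-handed (so a half turn about z gives the same grasp; the last joint's range is limited). The gripper opens to 85 mm and grips with 20 to 120 N. Pads are 22 mm wide; open, the fingers measure 114 mm over their backs; the gripper's body (76 mm by 85 mm) begins 54 mm behind the grasp point. The pads swing forward as they close: fully open they stand 13 mm farther back than shut.
Start: joints at [60.997, 7.471, 85.268, -0, 87.261, -4.893], TCP at [245.074, 547.671, 231.292] pointing down, gripper open.
Joint ranges: [-169.43, 169.43], [-51.17, 129.36], [1.28, 143.12], [-76.62, 256.62], [0, 156.53], [-152.29, 152.29]. Speed limits (degrees/s): [136.94, 136.94, 159.86, 180, 180, 180].

## Interface

Orientations are given as [roll, pitch, yaw] about the fixed x, y, z axes, in that order (R = Rz(yaw) Ry(pitch) Rx(roll)).
In Python, from bench import * gives the robot as it stands. The module is installed in compiled form; this text tells all that it offers.
- The arm moves only by the tool apply_moves, never from a script. Its argument "targets" is text: rows parted by semicolons, each of 7 numbers parted by spaces: the turn, a rotation vector about the tool's x, y, z in rad, then the shift along the tool's x, y, z in cm, then the finger opening in cm, from 0 to 8.54. A call has exactly 5 rows; each row is the pose to reach, as a shift and turn from the pose commanded when the call began, along the tool's axes at that moment; what a row does not reach only later rows make up. A row lasts 1/10 s, in which the tool goes at most 50 mm and 8.59 degrees, less where a joint would pass 70% of its speed; a pose out of reach is approached as far as the arm can. A call with a gripper value outside its range is refused whole. The fingers move at their own pace and stop on an object; "force" is the grip in N (left out, the last holds). Time passes only in rows, so rows that repeat a pose let the fingers close, or fill a call up. It gives the time, the measured TCP pose, the force and the opening at its end, in the units of the state.
- sense(): the state, without advancing time (a new reading comes with each control period).
- snapshot(name): name is "scene" or "top"; returns the picture (480x640x3 uint8, red, green, blue); there is no depth.
- camera_model(name): a dict with "fx", "fy", "cx", "cy" (pixels), "position" and "attitude" of the camera in the world. Camera axes: x right, y up, looking along -z (the intrinsics and any distortion apply to the point x, -y, -z); pixel columns grow to the right and rows downward; lengths in mm; the calibration is good to about 2 mm. A picture is of the moment at which its call begins. camera_model takes no time and is no camera call.
- hand_in(): hands the job in, once; it reports no verdict.
Trained networks look in the newest picture that a camera, given by its name, has taken for a name from the list of things; names that differ only in an ending like _2 or _b are one class to them, and where a whole thing is asked for, a point or a joint stands for the part that bears it (a point fixed in the world has none). Each returns a list of dicts, best first, with "confidence" (0 to 1); they miss things now and then, are a little off and sometimes report something else, mostly with a low value. They report only what shows in the picture. A call takes as long as a camera call. They do not tell look-alikes from the thing itself.
- recognise(camera, query): "at" ([row, column] in pixels, amid what is visible of it).
- place_of(camera, query): "at" ([row, column] in pixels: a listed point, or the origin of a listed thing).
The state is a dict: "time": time; "joint_pos": joint angles; "qd": joint speeds; "joint_efforts": joint torques, N m; "tool_pos": TCP position; "tcp_rot": TCP orientation; "ft_force": force on the tool from outside, world axes, zero at the start; "wrist_torque": the same for the moment, N m; "finger_gap": finger opening in mm.
Only numpy, scipy, OpenCV 4.12 (cv2) and the standard library are available. Lean on these libraries where they do the work, as an engineer would, in place of code of your own. Each camera call takes 0.05 s, during which the arm holds its last target. There are 200 camera calls.

## Working session

There is one attempt and no reset: what is moved stays moved. The work goes in short steps, Python scripts to look and compute and a tool call to move; the robot and the scene stay as the last step left them, time stands still between calls to the robot, and variables do not carry over. Pictures are saved under pics/ and viewed, about 8 in all and at most 12, crops included, and the job is handed in when it is done.

Besides the shell and the picture viewer there is one more tool, called after ">>>" in YAML: its name, and indented under it one key for each argument. apply_moves: Moves the arm, as the interface text tells. Its arguments: {"type":"object","properties":{"targets":{"type":"string"},"force":{"type":"number"}},"required":["targets"]}

```bash
mkdir -p pics; python3 - <<'E'
from bench import *
import cv2,json
s=sense();print({k:s[k] for k in('time','tool_pos','tcp_rot','finger_gap')})
for c in('scene','top'):
    cv2.imwrite(f'pics/{c}0.png',cv2.cvtColor(snapshot(c),cv2.COLOR_RGB2BGR));print(c,camera_model(c))
    for q in('stand','painted_board','painting','blank_board','latch_pivot','latch_knob','home'):
        try: print(q,[( [round(float(v)) for v in d['at']],round(d['confidence'],2)) for d in place_of(c,q)])
        except Exception as e: print(q,e)
E
```

```text
{'time': 0.0, 'tool_pos': array([244.79503747, 547.18058409, 230.21024348]), 'tcp_rot': array([-1.79989381e+02,  1.07759228e-01,  6.58911891e+01]), 'finger_gap': 85.24916303897535}
scene {'fx': 443.29013956086374, 'fy': 443.29013956086374, 'cx': 318.14305720644114, 'cy': 242.57447821802967, 'position': array([1027.36284823, -790.03410724,  953.91007457]), 'attitude': array([47.77529436, -0.3563397 , 35.4164675 ])}
stand [([256, 336], 0.78)]
painted_board [([211, 372], 0.88), ([196, 428], 0.68), ([328, 392], 0.63), ([182, 325], 0.58)]
painting [([322, 391], 0.92), ([189, 426], 0.67), ([171, 323], 0.62)]
blank_board [([288, 296], 0.7), ([271, 429], 0.61)]
latch_pivot []
latch_knob [([240, 379], 0.53)]
home [([248, 338], 0.94)]
top {'fx': 473.4318996710579, 'fy': 473.4318996710579, 'cx': 321.18436279697767, 'cy': 245.5469050798806, 'position': array([ 401.28421505,  -23.02099756, 1579.01333868]), 'attitude': array([ 3.78394369e+00,  6.96994292e-02, -9.07840964e+01])}
stand [([246, 297], 0.81)]
painted_board [([333, 197], 0.94), ([172, 335], 0.88), ([250, 228], 0.66), ([221, 162], 0.66)]
painting [([333, 196], 0.72), ([244, 230], 0.63), ([224, 162], 0.6), ([168, 344], 0.59)]
blank_board [([244, 363], 0.69)]
latch_pivot [([207, 297], 0.57), ([201, 284], 0.47)]
latch_knob [([245, 362], 0.29)]
home [([248, 296], 0.94)]
```

View pics/scene0.png

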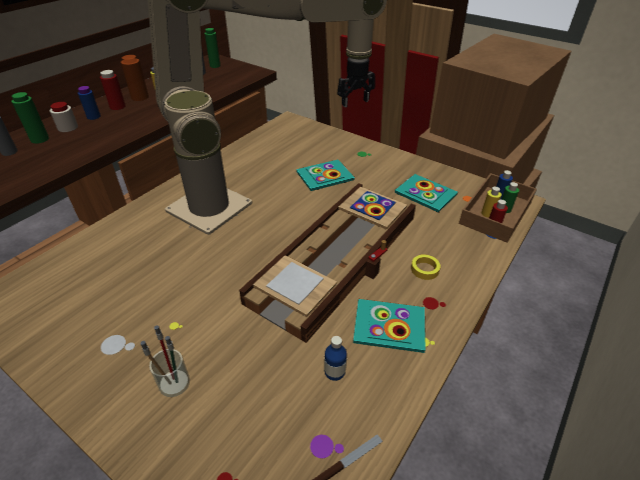

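View pics/top0.png

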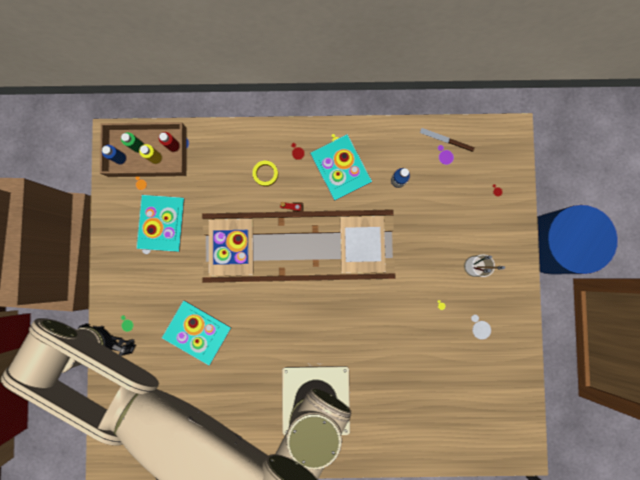

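The painted board (blue picture) is at about (245,230) in the top view, in the stand's +y half. The blank is at (243,363) and the turn-button at (207,291), pointing left (+y). Everything turquoise is a look-alike.

```bash
cat > h.py <<'E'
import numpy as np, cv2
from scipy.spatial.transform import Rotation as R
from bench import *
def ray(c,px,z):
    m=camera_model(c);A=R.from_euler('xyz',m['attitude'],degrees=True).as_matrix()
    d=A@np.array([(px[1]-m['cx'])/m['fx'],-(px[0]-m['cy'])/m['fy'],-1]);p=m['position']
    return p+d*(z-p[2])/d[2]
def proj(c,P):
    m=camera_model(c);A=R.from_euler('xyz',m['attitude'],degrees=True).as_matrix()
    q=A.T@(np.asarray(P,float)-m['position']);return np.array([m['cy']+m['fy']*q[1]/q[2],m['cx']-m['fx']*q[0]/q[2]])
E
python3 - <<'E'
from h import *
for c,px,z in [('top',(248,296),38),('scene',(248,338),38),('top',(207,297),72),('top',(244,230),66),('top',(244,363),54),('scene',(240,379),100),('scene',(211,372),45)]:print(c,px,ray(c,px,z).round(1))
im=cv2.imread('pics/top0.png')[190:295,190:405]
im=cv2.resize(im,None,fx=3.7,fy=3.7,interpolation=cv2.INTER_CUBIC);cv2.imwrite('pics/tc.png',im);print(im.shape)
E
```

```text
top (248, 296) [496.3  59.7  38. ]
scene (248, 338) [510.2  51.1  38. ]
top (207, 297) [625.9  53.3  72. ]
top (244, 230) [510.4 269.5  66. ]
top (244, 363) [ 505.3 -157.6   54. ]
scene (240, 379) [622.6  91.7 100. ]
scene (211, 372) [506.1 260.8  45. ]
(388, 796, 3)
```

View pics/tc.png

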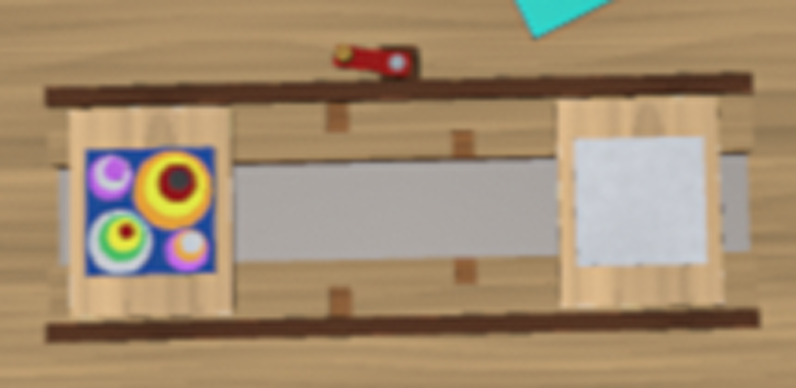

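```bash
python3 - <<'E'
from h import *
f=lambda x,y,z:ray('top',((y+.5)/3.7+189.5,(x+.5)/3.7+189.5),z)[:2]
C={k:f(*v) for k,v in dict(TL=(47,88,59),TR=(752,74,59),BL=(46,342,59),BR=(760,327,59)).items()}
N=[f(338,117,45),f(463,143,45),f(340,302,45),f(465,270,45)]
src=np.array([[112,310],[112,-310],[-112,310],[-112,-310],[80,55],[56,-55],[-80,55],[-56,-55]],float)
dst=np.array(list(C.values())+N)
# rigid fit
a,b=src-src.mean(0),dst-dst.mean(0);th=np.arctan2((a[:,0]*b[:,1]-a[:,1]*b[:,0]).sum(),(a*b).sum())
Rm=np.array([[np.cos(th),-np.sin(th)],[np.sin(th),np.cos(th)]]);t=dst.mean(0)-Rm@src.mean(0)
print('yaw',np.degrees(th),'t',t);print((dst-src@Rm.T-t).round(1))
S=lambda p:(Rm.T@(p-t)).round(1)
print('painted plate corners',[S(f(x,y,66)) for x,y in[(70,108),(233,108),(70,317),(233,315)]])
print('blank',[S(f(x,y,66)) for x,y in[(557,98),(719,96),(559,308),(723,304)]])
print('knob',S(f(344,53,100)),'pivot',S(f(397,62,72)))
E
```

```text
yaw 0.35751547534050815 t [502.81283016  52.02839133]
[[-1.7 -2.5]
 [-1.7  1.3]
 [ 1.  -0.9]
 [ 1.6  1. ]
 [ 1.4 -0.2]
 [ 0.2  0.2]
 [-1.3  0.4]
 [ 0.5  0.6]]
painted plate corners [array([ 91.4, 285.8]), array([ 88.6, 144.2]), array([-89.9, 286.6]), array([-91., 146.])]
blank [array([  91.7, -137.5]), array([  90.6, -278.3]), array([ -90.5, -135.1]), array([ -89.9, -276.6])]
knob [129.5  44.3] pivot [125.1   0.7]
```

>>> apply_moves:
  targets: "0 0 0.143 -0.8 4.3 0 3; 0 0 0.286 -1.5 8.7 0 3; 0 0 0.429 -2.3 13.0 0 3; 0 0 0.572 -3.1 17.4 0 3; 0 0 0.715 -3.8 21.7 0 3"

```text
time: 1.3
tool_pos: [428.9, 423.2, 231.5]
tcp_rot: [-180.0, -0.0, 24.6]
ft_force: [0.1, 0.6, 0.7]
finger_gap: 29.8
```

```bash
cat >> h.py <<'E'
YAW=0.36;T=np.array([502.8,52.0])
def st(x,y,z): c,s=np.cos(np.radians(YAW)),np.sin(np.radians(YAW));return np.array([T[0]+c*x-s*y,T[1]+s*x+c*y,z])
def to(x,y,z,yaw=YAW):
    s=sense();A=R.from_euler('xyz',s['tcp_rot'],degrees=True)
    D=R.from_euler('xyz',[180,0,yaw],degrees=True)
    d=A.as_matrix().T@(st(x,y,z)-s['tool_pos'])/10
    c,sn=np.cos(np.radians(YAW)),np.sin(np.radians(YAW));p=s['tool_pos'][:2]-T
    print('t',round(s['time'],2),'stand pos',(c*p[0]+sn*p[1]).round(1),(-sn*p[0]+c*p[1]).round(1),s['tool_pos'][2].round(1),'F',s['ft_force'].round(1),'gap',round(s['finger_gap'],1))
    print('turn',(A.inv()*D).as_rotvec().round(3),'shift cm',d.round(2))
E
python3 -c "
from h import *
to(0,325,200)"
```

```text
t 1.3 stand pos -71.5 371.6 231.5 F [0.1 0.6 0.7] gap 29.8
turn [-0.    -0.     0.423] shift cm [4.61 7.19 3.15]
```

>>> apply_moves:
  targets: "0 0 0.143 1.6 2.4 1; 0 0 0.286 3.1 4.8 2 3; 0 0 0.423 4.6 7.2 4 3; 0 0 0.423 4.6 7.2 8 3; 0 0 0.423 4.6 7.2 12 3"

```text
schema error: expected 7 numbers
```

>>> apply_moves:
  targets: "0 0 0.143 1.6 2.4 1 3; 0 0 0.286 3.1 4.8 2 3; 0 0 0.423 4.6 7.2 4 3; 0 0 0.423 4.6 7.2 8 3; 0 0 0.423 4.6 7.2 12 3"

```text
time: 1.8
tool_pos: [501.4, 378.0, 111.2]
tcp_rot: [-179.9, -0.1, 0.6]
ft_force: [-0.2, 0.1, -1.1]
finger_gap: 30.1
```

```bash
python3 -c "
from h import *
to(0,325,38)
cv2.imwrite('pics/s1.png',cv2.cvtColor(cv2.resize(snapshot('scene')[140:290,250:450],None,fx=4,fy=4),cv2.COLOR_RGB2BGR))"
```

```text
t 1.8 stand pos 0.6 326.0 111.2 F [-0.2  0.1 -1.1] gap 30.1
turn [-0.001 -0.002  0.003] shift cm [-0.08  0.11  7.32]
```

View pics/s1.png

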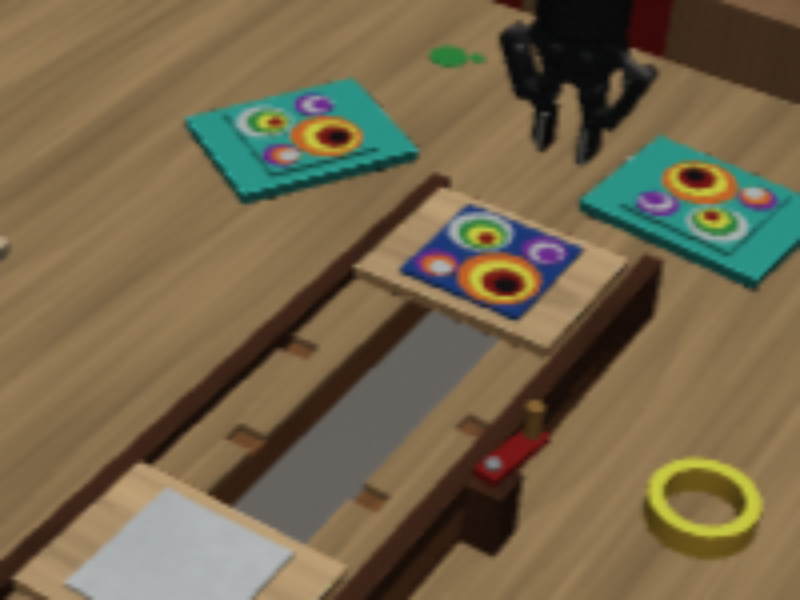

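The two fingertips (about (540,140) and (585,150) in the crop) stand just beyond the painted board's outer end, in line with the gap. The turn-button is open. Descending now.

>>> apply_moves:
  targets: "0 0 0 0 0 2.5 3; 0 0 0 0 0 5 3; 0 0 0 0 0 7.3 3; 0 0 0 0 1 7.3 3; 0 0 0 0 2 7.3 3"

```text
time: 2.35
tool_pos: [499.7, 357.9, 38.9]
tcp_rot: [180.0, 0.0, 0.7]
ft_force: [0.0, -0.0, -0.2]
finger_gap: 30.2
```

```bash
python3 -c "
from h import *
to(0,81,38)"
```

```text
t 2.35 stand pos -1.1 305.9 38.9 F [ 0.  -0.  -0.2] gap 30.2
turn [0.001 0.001 0.007] shift cm [-0.03 22.49  0.1 ]
```

>>> apply_moves:
  targets: "0 0 0 0 0.6 0 3; 0 0 0 0 1.1 0 3; 0 0 0 0 1.8 0 3; 0 0 0 0 2.6 0 3; 0 0 0 0 3.5 0 3"

```text
time: 2.85
tool_pos: [501.4, 324.2, 39.9]
tcp_rot: [-179.9, -0.2, 0.7]
ft_force: [0.5, 5.1, 4.6]
finger_gap: 30.2
```

>>> apply_moves:
  targets: "0 0 0 0 1 0 3; 0 0 0 0 2 0 3; 0 0 0 0 3 0 3; 0 0 0 0 4 0 3; 0 0 0 0 4.5 0 3"

```text
time: 3.35
tool_pos: [500.8, 277.3, 38.2]
tcp_rot: [180.0, 0.0, 0.7]
ft_force: [0.5, 3.5, 4.5]
finger_gap: 30.3
```

```bash
python3 -c "
from h import *
to(0,81,38)
cv2.imwrite('pics/s2.png',cv2.cvtColor(cv2.resize(snapshot('top')[180:310,180:380],None,fx=4,fy=4),cv2.COLOR_RGB2BGR))"
```

```text
t 3.35 stand pos -0.6 225.3 38.2 F [0.5 3.5 4.5] gap 30.3
turn [0.    0.    0.005] shift cm [-1.000e-02  1.443e+01  2.000e-02]
```

View pics/s2.png

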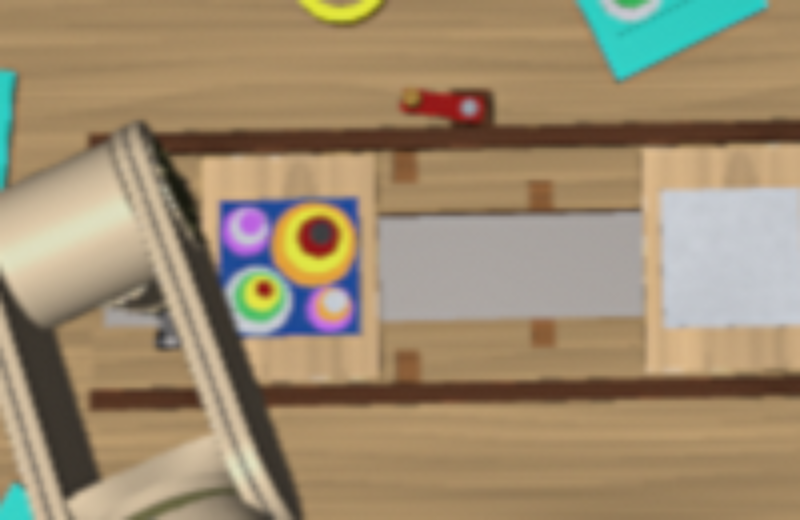

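The board has moved squarely. Its leading edge is at crop x≈378, about 146 mm still to go, and the picture is untouched. Continuing.

>>> apply_moves:
  targets: "0 0 0 0 1 0 3; 0 0 0 0 2.2 0 3; 0 0 0 0 3.4 0 3; 0 0 0 0 4.6 0 3; 0 0 0 0 5.8 0 3"

```text
time: 3.9
tool_pos: [501.3, 219.0, 38.0]
tcp_rot: [180.0, 0.0, 0.7]
ft_force: [-0.0, 2.7, 0.2]
finger_gap: 30.2
```

>>> apply_moves:
  targets: "0 0 0 0 1.2 0 3; 0 0 0 0 2.4 0 3; 0 0 0 0 3.6 0 3; 0 0 0 0 4.6 0 3; 0 0 0 0 5.4 0 3"

```text
time: 4.4
tool_pos: [502.1, 165.4, 38.2]
tcp_rot: [180.0, 0.0, 0.7]
ft_force: [0.3, 0.5, -1.1]
finger_gap: 30.3
```

```bash
python3 -c "
from h import *
to(0,79,38)
cv2.imwrite('pics/s3.png',cv2.cvtColor(cv2.resize(snapshot('top')[180:310,220:420],None,fx=4,fy=4),cv2.COLOR_RGB2BGR))"
```

```text
t 4.4 stand pos 0.0 113.4 38.2 F [ 0.3  0.5 -1.1] gap 30.3
turn [0.    0.    0.005] shift cm [-0.02  3.44  0.02]
```

View pics/s3.png

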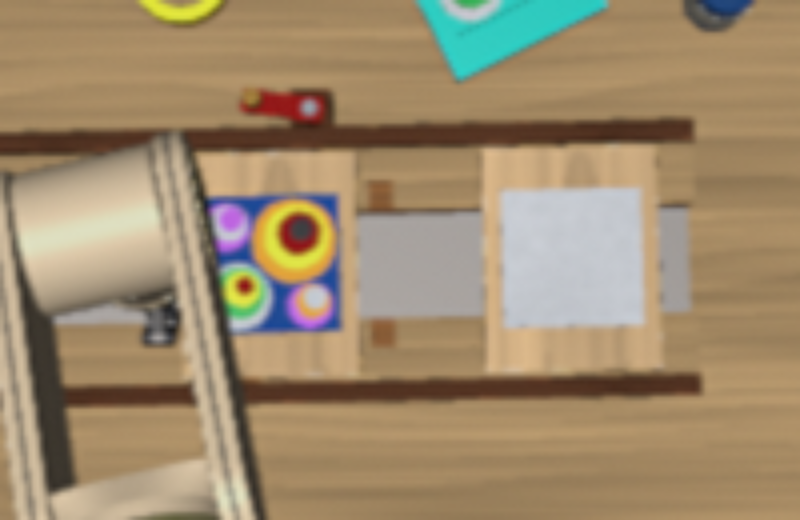

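The board sits square with its leading edge at crop x≈358, about 34 mm short of home. From here I push slowly.

>>> apply_moves:
  targets: "0 0 0 0 0.5 0 3; 0 0 0 0 1.0 0 3; 0 0 0 0 1.5 0 3; 0 0 0 0 2.0 0 3; 0 0 0 0 2.3 0 3"

```text
time: 4.95
tool_pos: [502.6, 143.2, 38.4]
tcp_rot: [180.0, -0.0, 0.7]
ft_force: [0.1, 1.4, 0.3]
finger_gap: 30.2
```

>>> apply_moves:
  targets: "0 0 0 0 0.15 0 3; 0 0 0 0 0.3 0 3; 0 0 0 0 0.45 0 3; 0 0 0 0 0.6 0 3; 0 0 0 0 0.75 0 3"

```text
time: 5.45
tool_pos: [502.6, 135.9, 38.3]
tcp_rot: [-180.0, -0.0, 0.7]
ft_force: [1.3, 3.1, -0.2]
finger_gap: 30.5
```

>>> apply_moves:
  targets: "0 0 0 0 0.1 0 3; 0 0 0 0 0.2 0 3; 0 0 0 0 0.3 0 3; 0 0 0 0 0.3 0 3; 0 0 0 0 0.3 0 3"

```text
time: 5.95
tool_pos: [502.6, 132.8, 38.3]
tcp_rot: [180.0, 0.0, 0.7]
ft_force: [0.3, 0.4, -1.1]
finger_gap: 29.9
```

```bash
python3 -c "
from h import *
to(0,79,38)
cv2.imwrite('pics/s4.png',cv2.cvtColor(cv2.resize(snapshot('scene')[180:330,270:470],None,fx=4,fy=4),cv2.COLOR_RGB2BGR))"
```

```text
t 5.95 stand pos 0.3 80.8 38.3 F [ 0.3  0.4 -1.1] gap 29.9
turn [0.    0.    0.006] shift cm [-0.04  0.18  0.03]
```

View pics/s4.png

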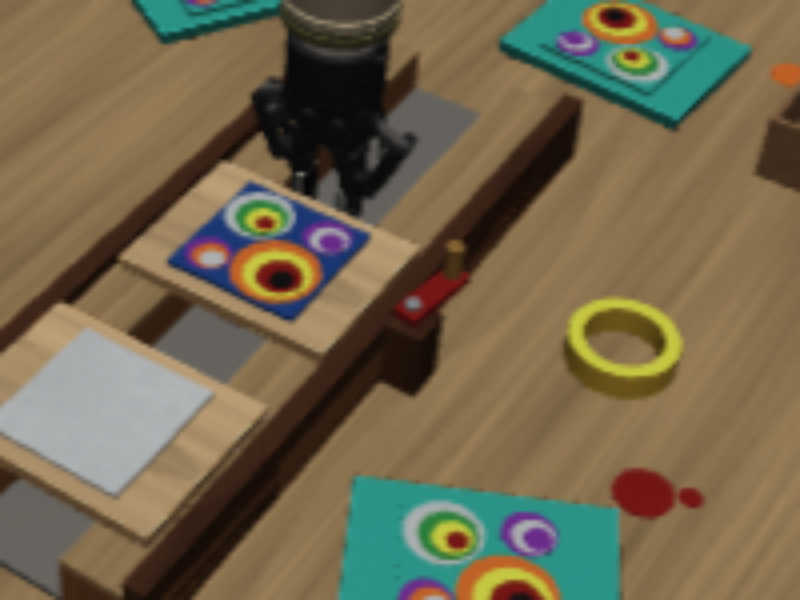

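It doesn't look dropped yet: the plate edge still stands above the lip at crop (330,350). I'll creep on.

>>> apply_moves:
  targets: "0 0 0 0 0.1 0 3; 0 0 0 0 0.2 0 3; 0 0 0 0 0.3 0 3; 0 0 0 0 0.4 0 3; 0 0 0 0 0.5 0 3"

```text
time: 6.5
tool_pos: [502.7, 128.0, 38.3]
tcp_rot: [-180.0, -0.0, 0.7]
ft_force: [0.3, 5.1, -1.4]
finger_gap: 29.9
```

```bash
cat >> h.py <<'E'
def edges(n):
    to(0,79,38); cv2.imwrite(f'pics/{n}.png',cv2.cvtColor(cv2.resize(snapshot('scene')[200:280,290:390],None,fx=7,fy=7,interpolation=cv2.INTER_CUBIC),cv2.COLOR_RGB2BGR))
    for z in (66,59):
        print(z,[proj('scene',st(x,y,z)).round(1) for x,y in[(90,-70),(-90,-70),(90,70)]])
E
python3 -c "
from h import *
edges('s5')"
```

```text
t 6.5 stand pos 0.4 76.0 38.3 F [ 0.3  5.1 -1.4] gap 29.9
turn [-0.    -0.     0.006] shift cm [-0.04 -0.3   0.03]
66 [array([265.9, 349.5]), array([241.1, 298.4]), array([238.9, 374.2])]
59 [array([267.6, 349.4]), array([242.8, 298.5]), array([240.7, 374. ])]
```

View pics/s5.png

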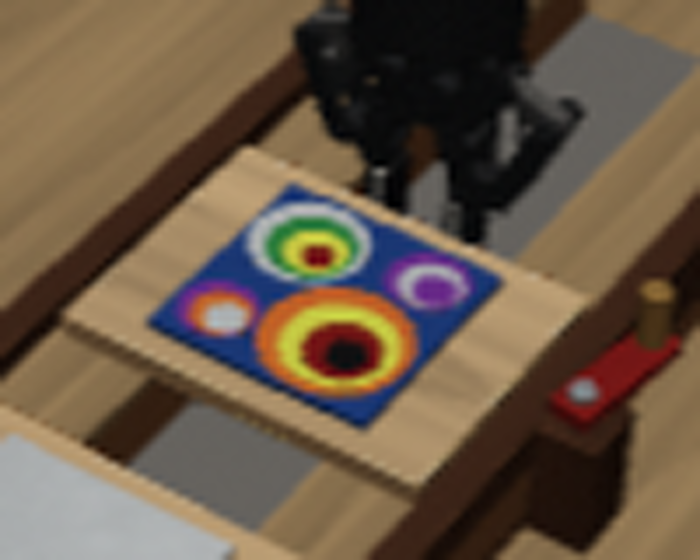

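```bash
cat >> h.py <<'E'
def quad(im,c,est):
    # picture outline: saturated pixels near estimate -> hull -> 4 corner polygon, subpixel centre
    k=4;r,q=[int(v) for v in est];im=cv2.resize(im[r-40:r+40,q-45:q+45],None,fx=k,fy=k,interpolation=cv2.INTER_CUBIC)
    b,g,rr=[im[...,i].astype(int) for i in range(3)]
    m=((b>g+15)&(b>rr+25)).astype(np.uint8)
    n,l,s,ce=cv2.connectedComponentsWithStats(m);j=1+np.argmax(s[1:,4])
    h=cv2.convexHull(np.argwhere(l==j)[:,::-1].astype(np.int32))
    p=cv2.approxPolyDP(h,0.05*cv2.arcLength(h,True),True)[:,0,:]
    M=cv2.moments(h);return (np.array([M['m01'],M['m10']])/M['m00']+.5)/k-.5+[r-40,q-45],len(p),M['m00']/k/k
E
python3 - <<'E'
from h import *
i0=cv2.imread('pics/scene0.png');c0=quad(i0,'scene',(205,373));print(c0,proj('scene',st(0,215.6,71)))
e=c0[0]-proj('scene',st(0,215.6,71))
i1=cv2.cvtColor(snapshot('scene'),cv2.COLOR_RGB2BGR);cv2.imwrite('pics/scene1.png',i1)
c1=quad(i1,'scene',(243,336));print(c1)
from scipy.optimize import fsolve
for x in(-4,-2,0,2,4):
    print(x,fsolve(lambda v:proj('scene',st(x,v[0],v[1]))+e-c1[0],[0,71]).round(1))
# blank board check
print(place_of('scene','latch_knob'))
E
```

```text
(array([206.41149121, 379.91313779]), 4, 381.15625) [203.22517137 372.50751417]
(array([243.63742216, 336.29370831]), 4, 891.59375)
-4 [-35.5  88.2]
-2 [-38.6  91.5]
0 [-41.7  94.8]
2 [-44.8  98.1]
4 [-47.9 101.4]
[{'at': [243.2, 381.6], 'confidence': 0.48}]
```

```bash
sed -i 's/    n,l,s,ce=/    m=cv2.morphologyEx(m,cv2.MORPH_CLOSE,np.ones((9,9),np.uint8));n,l,s,ce=/; s/b>g+15)&(b>rr+25/b>g+12)\&(b>rr+12/' h.py
python3 - <<'E'
from h import *
from scipy.optimize import fsolve
i0=cv2.imread('pics/scene0.png');i1=cv2.imread('pics/scene1.png')
c0=quad(i0,'scene',(205,373));e=c0[0]-proj('scene',st(0,215.6,71));c1=quad(i1,'scene',(243,336));print(c0,e,c1)
for x in(-3,0,3): print(x,fsolve(lambda v:proj('scene',st(x,v[0],v[1]))+e-c1[0],[0,71]).round(1))
a=cv2.resize(i0[180:235,340:420],None,fx=5,fy=5,interpolation=cv2.INTER_CUBIC);b=cv2.resize(i1[215:300,250:390],None,fx=5,fy=5,interpolation=cv2.INTER_CUBIC)
o=np.zeros((a.shape[0]+10+0,1,3),np.uint8)
H=max(a.shape[0],b.shape[0]);W=700
c=np.zeros((b.shape[0],790,3),np.uint8);c[:,:b.shape[1]]=b
c=np.zeros((a.shape[0]//2+b.shape[0]+150,700,3),np.uint8);c[:275,:400]=a;c=np.vstack([c[:170,:][:0],a[:, :].copy() if False else np.pad(a[100:275],((0,0),(0,300),(0,0))),b]);cv2.imwrite('pics/cmp.png',c);print(c.shape)
E
```

```text
(array([204.58144501, 376.78241656]), 4, 537.15625) [1.35627365 4.27490239] (array([242.97699762, 336.08960621]), 4, 944.875)
-3 [-20.9  73.3]
0 [-25.7  78.4]
3 [-30.4  83.4]
(600, 700, 3)
```

View pics/cmp.png

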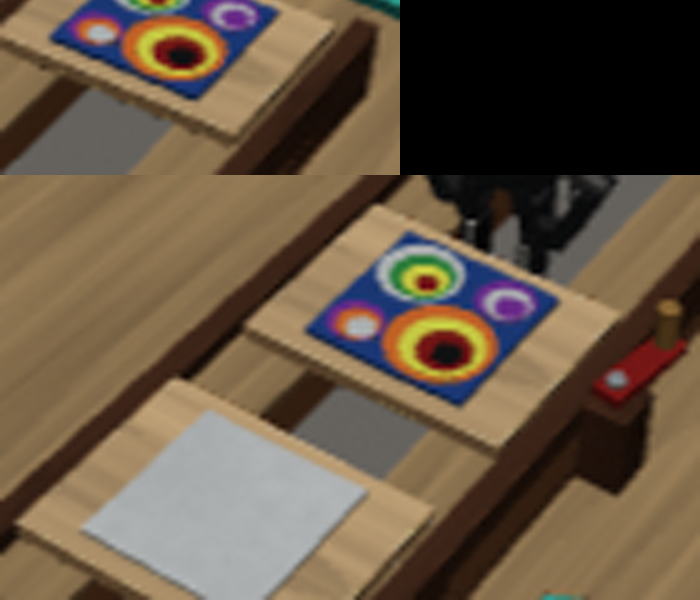

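Both undropped boards (the start view and the blank) show a side strip above the near lip. The painted board no longer does: its right edge at (500,445)–(620,320) runs flush into the lip. So it has probably dropped. A gentle push should meet the notch wall.

>>> apply_moves:
  targets: "0 0 0 0 0.05 0 3; 0 0 0 0 0.1 0 3; 0 0 0 0 0.1 0 3; 0 0 0 0 0.15 0 3; 0 0 0 0 0.15 0 3"

```text
time: 7.15
tool_pos: [502.8, 127.8, 38.4]
tcp_rot: [-179.9, -0.0, 0.7]
ft_force: [0.5, 8.8, -2.1]
finger_gap: 30.1
```

The force rose to 8.8 N with no travel, so the board is down and against the notch wall. Backing off and rising.

>>> apply_moves:
  targets: "0 0 0 0 -1.5 0 3; 0 0 0 0 -3 0 3; 0 0 0 0 -3 -4 3; 0 0 0 0 -3 -8 1; 0 0 0 0 -3 -11 0"

```text
time: 7.65
tool_pos: [502.8, 157.5, 150.7]
tcp_rot: [180.0, -0.1, 0.7]
ft_force: [0.4, -0.0, 1.0]
finger_gap: 1.6
```

```bash
python3 - <<'E'
from h import *
to(163,46,150)
i1=cv2.cvtColor(snapshot('scene'),cv2.COLOR_RGB2BGR)
cv2.imwrite('pics/s6.png',cv2.resize(i1[180:280,290:420],None,fx=6,fy=6,interpolation=cv2.INTER_CUBIC))
d=place_of('scene','latch_knob');print(d)
E
```

```text
t 7.65 stand pos 0.6 105.5 150.7 F [ 0.4 -0.   1. ] gap 1.6
turn [ 0.    -0.002  0.007] shift cm [16.2   6.06  0.1 ]
[{'at': [241.3, 380.8], 'confidence': 0.52}, {'at': [242.2, 340.0], 'confidence': 0.45}, {'at': [372.8, 333.6], 'confidence': 0.18}]
```

View pics/s6.png

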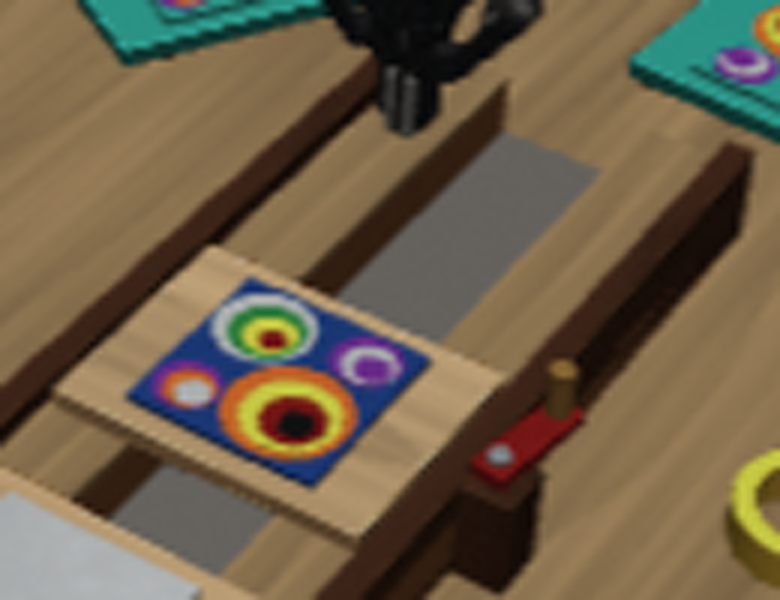

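The board lies level and flush with the lips, nothing touches it, and the pin top is at crop (563,368). Now the turn-button: I go to the pin's +x side.

>>> apply_moves:
  targets: "0 0 0 4 1.5 0 0; 0 0 0 8 3 0 0; 0 0 0 12 4.5 0 0; 0 0 0 16.2 6.0 0 0; 0 0 0 16.2 6.0 3.5 0"

```text
time: 8.25
tool_pos: [673.5, 96.9, 118.4]
tcp_rot: [180.0, -0.7, 0.6]
ft_force: [0.3, 1.2, 0.6]
finger_gap: -0.1
```

```bash
python3 - <<'E'
from h import *
to(163,46,82)
E
```

```text
t 8.25 stand pos 171.0 43.9 118.4 F [0.3 1.2 0.6] gap -0.1
turn [ 0.001 -0.013  0.004] shift cm [-0.84 -0.22  3.63]
```

>>> apply_moves:
  targets: "0 0 0 0 0 1.7 0; 0 0 0 0 0 3.4 0; 0 0 0 0 0 3.4 0; 0 0 0 -0.6 0 3.4 0; 0 0 0 -1.2 0 3.4 0"

```text
time: 8.75
tool_pos: [653.2, 98.7, 81.1]
tcp_rot: [-180.0, -0.1, 0.7]
ft_force: [1.1, 1.9, -0.8]
finger_gap: -0.2
```

>>> apply_moves:
  targets: "0 0 0 -0.8 0 0 0; 0 0 0 -1.6 0.2 0 0; 0 0 0 -2.4 0.5 0 0; 0 0 0 -3.2 0.8 0 0; 0 0 0 -4.2 1.3 0 0"

```text
time: 9.25
tool_pos: [611.6, 83.8, 80.0]
tcp_rot: [179.9, -0.2, 0.7]
ft_force: [11.1, -7.5, -1.5]
finger_gap: 0.1
```

```bash
python3 - <<'E'
from h import *
to(108,50,82)
i1=cv2.cvtColor(snapshot('scene'),cv2.COLOR_RGB2BGR)
cv2.imwrite('pics/s7.png',cv2.resize(i1[180:280,300:430],None,fx=6,fy=6,interpolation=cv2.INTER_CUBIC))
E
```

```text
t 9.25 stand pos 109.0 31.1 80.0 F [11.1 -7.5 -1.5] gap 0.1
turn [ 0.001 -0.003  0.006] shift cm [-0.09 -1.89 -0.2 ]
```

View pics/s7.png

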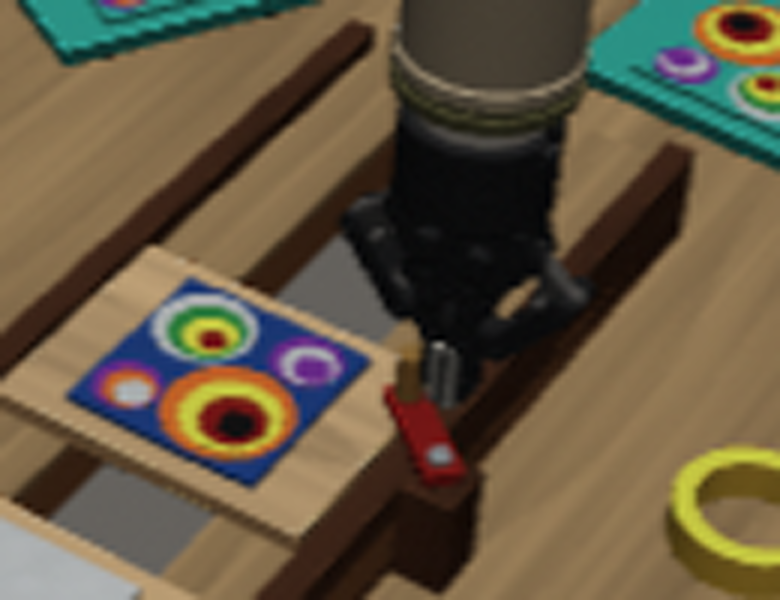

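The bar has swung to about 60°, and the pin (crop (410,360)) is left of the fingers. I move to the pin's +y side to finish the swing.

>>> apply_moves:
  targets: "0 0 0 0.5 0 -0.2 0; 0 0 0 0.5 -1.3 -0.2 0; 0 0 0 0.3 -2.4 -0.2 0; 0 0 0 -1.4 -2.4 -0.2 0; 0 0 0 -2.7 -2.4 -0.2 0"

```text
time: 9.8
tool_pos: [582.7, 110.1, 80.7]
tcp_rot: [-180.0, 0.1, 0.8]
ft_force: [-0.3, -0.7, 0.5]
finger_gap: 0.1
```

>>> apply_moves:
  targets: "0 0 0 0 0 0 0; 0 0 0 0 0.8 0 0; 0 0 0 0 1.6 0 0; 0 0 0 0 2.3 0 0; 0 0 0 0 2.9 0 0"

```text
time: 10.3
tool_pos: [584.1, 79.1, 80.9]
tcp_rot: [-180.0, 0.1, 0.7]
ft_force: [-1.5, 1.7, 0.6]
finger_gap: 0.1
```

```bash
python3 - <<'E'
from h import *
to(82,17.5,82)
E
```

```text
t 10.3 stand pos 81.5 26.6 80.9 F [-1.5  1.7  0.6] gap 0.1
turn [-0.001  0.001  0.006] shift cm [ 0.04  0.91 -0.11]
```

>>> apply_moves:
  targets: "0 0 0 0 0.3 0 0; 0 0 0 0 0.6 0 0; 0 0 0 0 0.8 0 0; 0 0 0 0 0.95 0 0; 0 0 0 0 0.95 0 0"

```text
time: 10.8
tool_pos: [584.7, 69.6, 81.4]
tcp_rot: [180.0, -0.0, 0.7]
ft_force: [0.7, 1.0, 0.4]
finger_gap: -0.2
```

>>> apply_moves:
  targets: "0 0 0 0 0.1 0 0; 0 0 0 0 0.2 0 0; 0 0 0 0 0.2 0 0; 0 0 0 0 0.2 0 0; 0 0 0 0 0.2 0 0"

```text
time: 11.3
tool_pos: [584.5, 67.9, 81.4]
tcp_rot: [180.0, -0.0, 0.7]
ft_force: [0.4, 0.6, -0.5]
finger_gap: -0.2
```

Now retract: back 2.5 cm, then up and away.

>>> apply_moves:
  targets: "0 0 0 0 -1 0 0; 0 0 0 0 -2.5 0 0; 0 0 0 0 -2.5 -4 0; 0 0 0 0 -5 -8 0; 0 0 0 0 -9 -12 0"

```text
time: 11.8
tool_pos: [583.4, 154.0, 198.5]
tcp_rot: [180.0, -0.0, 0.6]
ft_force: [1.8, -0.2, 0.6]
finger_gap: 0.0
```

>>> apply_moves:
  targets: "0 0 0 0 -4 -1 0; 0 0 0 0 -8 -2 0; 0 0 0 0 -12 -3 0; 0 0 0 0 -15 -4 0; 0 0 0 0 -15 -4 0"

```text
time: 12.3
tool_pos: [580.8, 309.0, 238.3]
tcp_rot: [-179.9, -0.1, 1.0]
ft_force: [0.3, 0.0, 0.2]
finger_gap: 0.1
```

```bash
python3 - <<'E'
from h import *
to(80,300,200)
i=cv2.cvtColor(snapshot('top'),cv2.COLOR_RGB2BGR);j=cv2.cvtColor(snapshot('scene'),cv2.COLOR_RGB2BGR)
a=cv2.resize(i[190:290,220:400],None,fx=4,fy=4,interpolation=cv2.INTER_CUBIC)[:, :720];b=cv2.resize(j[200:250+0,300:420],None,fx=6,fy=6,interpolation=cv2.INTER_CUBIC)[:200]
b=cv2.resize(j[215:265,310:430],None,fx=6,fy=6)[:200]
cv2.imwrite('pics/fin.png',np.vstack([a,b]))
E
```

```text
t 12.3 stand pos 79.6 256.5 238.3 F [0.3 0.  0.2] gap 0.1
turn [-0.003 -0.002  0.011] shift cm [ 0.08 -4.34  3.85]
```

View pics/fin.png

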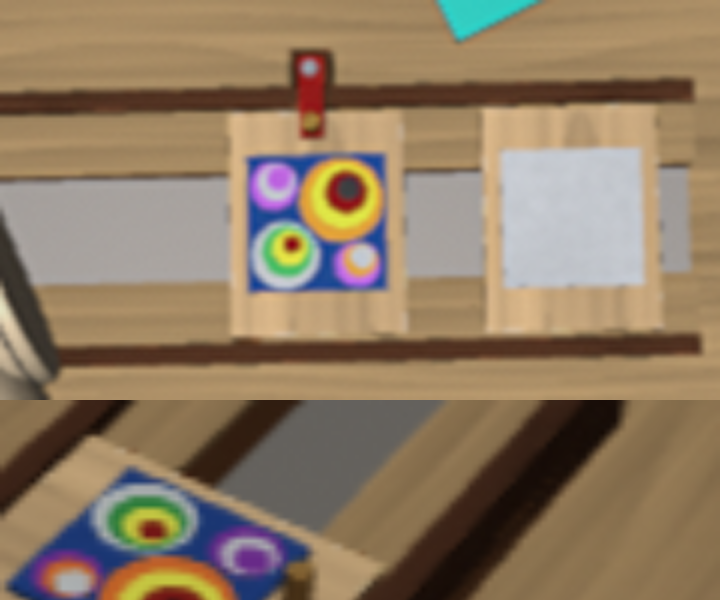

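```bash
python3 - <<'E'
from h import *
c,s=np.cos(np.radians(YAW)),np.sin(np.radians(YAW))
def S(x,y,z):
    p=ray('top',((y+.5)/4+189.5,(x+.5)/4+219.5),z)[:2]-T;return (np.array([c*p[0]+s*p[1],-s*p[0]+c*p[1]])).round(1)
print([S(x,y,59) for x,y in[(229,112),(403,110),(230,334),(407,333)]],'blank',[S(x,y,66) for x,y in[(483,108),(656,107),(487,331),(663,328)]])
print('pivot',S(310,67,72),'knob',S(312,122,100)); print(proj('top',st(124,0,72)))
E
```

```text
[array([91.8, 66.8]), array([ 90.6, -73.8]), array([-87.2,  68.4]), array([-89.2, -73.4])] blank [array([  90.1, -138.1]), array([  88.1, -277.1]), array([ -89. , -137.2]), array([ -89.4, -277.6])]
pivot [1.252e+02 1.000e-01] knob [77.4 -2.1]
[206.73266254 297.16548337]
```

```bash
python3 -c "
from bench import *
print(sense()['ft_force'].round(1)); print(hand_in())"
```

```text
[ 0.1 -0.6 -0.3]
the job is handed in; nothing more can be done
None
```

I pushed the painted board along the rails until it dropped into the notches, then swung the red turn-button across its edge. The hand is drawn clear and the job is handed in; it reported no verdict. It took about 12 s of the 53 s.

**Last checks:**
- **Painted board:** it lies flush with the lips, about 3 mm past the stand's middle along the rails (7 mm allowed). A gentle push before I backed off met the notch wall: the force rose to 8.8 N with almost no travel.
- **Turn-button:** it points square across the board, at about 1.6 rad, judged from the pin's position in the picture. The last push met only 0.6 N, so I did not feel it reach its stop.
- **Blank board:** its corners measure within about 3 mm of where they started.
- **Robot:** the fingers are well away, with the wrist force near zero. I did not re-measure the bottle, tape roll and jar, but no move came near them.

**Check that failed:** a colour-mask estimate of the painted board's height did not work, because the mask was incomplete. I relied on the picture and the force check instead.

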